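# Load the label cassette into the bench labeller until the catch clicks

## Task

Load the blue label cassette into the white bench labeller: lay it in the open channel with its yellow-striped nose towards the clear hood, then slide it under the hood, past the yellow spring catch, until the catch clicks out behind it and holds it fully home. The hood leaves no room for the hand, so finish by pushing on its back; ease off when it meets the end stops rather than ramming it, let go, and leave the wrapped pack, the tub and the scissors where they are.

Things in the scene. Friction and masses are not known exactly. Their poses are not given: they have to be found in the camera images.
- cassette_mid (a point): Centre of the loose label cassette: a smooth blue plastic box 90 mm long (its x), 50 mm wide (its y), 46 mm high (z up), about 0.26 kg (varies). It stands on its underside, so this point is 23 mm above what it stands on. x points towards the nose. It lies left or right of the labeller, swapped with the pack.
- cassette_nose (a point): Centre of the cassette's flat front face, 45 mm ahead of cassette_mid along its x; the front end carries a yellow stripe across its top and a white paper slot. Same axes as cassette_mid.
- bay_mouth (a point): Point on the deck of the fixed white labeller, mid-channel, where the hood begins. x = insertion direction, y = left, z up; its pose varies. Deck top z = 0 (12 mm above the table), x = -130 to 105 mm. Channel 53 mm wide between walls 12 mm high, 10 mm thick, open above from x = -130 to 0. The cassette's nose may stand at x = -36 on the deck before touching the catch.
- channel_entry (a point): Near end of the channel on the deck, 130 mm before bay_mouth, same axes. The walls flare here to about 63 mm and narrow to the 53 mm channel within 20 mm.
- hood_top (a point): Centre of the top of the hood: clear roof, blue sides 8 mm thick, 57 mm apart inside (the right wall of the channel runs on inside), x = 0 to 100 mm from bay_mouth, 73 mm wide outside; roof underside 49 mm, top 54 mm above the deck. Fingers on the cassette's sides cannot pass x = 0. Behind x = 105 mm stands a print unit 130 mm wide, top 66 mm above the deck.
- home_nose (a point): Where cassette_nose stands fully home: 84 mm past bay_mouth, 23 mm over the deck; the back is then 6 mm before bay_mouth, against the catch. An orange sprung plate pushes back with 1.5 to 4 N from 12 mm before here, rigid end stops lie 3 mm beyond: press on to the stops to click, then the cassette springs back onto the catch.
- end_stop: Pair of rigid black end stops inside the hood, either side of the orange plate, their faces 87 mm past bay_mouth (3 mm beyond home_nose), from the deck up 40 mm. Origin: same as the labeller's. Ramming the cassette into them damages it: ease off once the push meets a hard rise (about 20 to 30 N is enough to click).
- labeller: The whole fixed labeller, deck, channel, hood and print unit; origin on the table straight below bay_mouth (12 mm lower), same axes.
- catch (a joint): Yellow spring catch in the channel's left wall, 12 mm high, 28 to 6 mm before bay_mouth: a ramp facing the incoming cassette, ending in a hook 6.5 mm into the channel. Value = how far pushed aside to the left (m): 0 = out (free, or clicked behind the cassette), 0.003 to 0.005 while the cassette passes. Springs back with 2 to 5 N; sliding past it drags with up to about 15 N in all.
- pack: Bystander: brown paper-wrapped pack 95 x 62 x 34 mm, origin at the centre of its underside, left or right of the labeller.
- tub: Bystander: round tub with white lid, 92 mm across, 60 mm high, origin at the centre of its underside.
- scissors: Bystander: scissors with black handles lying flat, 140 mm long, 12 mm high, origin on the table near the middle.
There are look-alikes about, which are no part of the job. There is more than one size of the part that bears cassette_mid; the job needs the middle-sized.

How it is judged:
By the outcome, as a careful person would: the job done as asked, in the order asked, and still so for the second after the job is handed in, with the robot touching nothing.
It also fails if it takes over 54 s, if anything falls off the work surface, if the arm or the gripper's body presses on something with over 40 N, if the wrist force passes 120 N, or if a joint passes its speed limit or range.

## Robot

A 6-joint arm with a two-finger parallel gripper is mounted at the origin on the work surface. World frame = base frame: x ahead of the robot, y to its left, z up, the work surface at z = 0. Lengths are in m, angles in rad, forces in N, time in s.
With the tool pointing down it reaches from about 0.275 to 0.875 m from the base axis. Payload 12.5 kg.
Tool frame: the origin (TCP) lies midway between the tips of the shut fingers; the grasp point (between the pads) lies 19 mm behind it (bot.grip_depth is the distance from the TCP to the grasp point, in m); x points along the fingers, z is the direction in which the jaws open and shut, and the axes are right-handed (so a half turn about x gives the same grasp; the last joint's range is limited). The gripper opens to 85 mm and grips with 20 to 120 N. Pads are 22 mm wide; open, the fingers measure 114 mm over their backs; the gripper's body (76 mm by 85 mm) begins 54 mm behind the grasp point. The pads swing forward as they close: fully open they stand 13 mm farther back than shut.
Start: joints at [1.146, 0.351, 1.652, -0, 1.139, -0.085], TCP at [0.183, 0.519, 0.231] pointing down, gripper open.
Joint ranges: [-2.75, 2.75], [-0.79, 2.1], [0.01, 2.65], [-1.57, 4.71], [0.07, 3.14], [-2.87, 2.87]. Speed limits (rad/s): [2.22, 2.22, 2.79, 3.14, 3.14, 3.14].

## Interface

Orientations are given as a unit quaternion [x, y, z, w].
In Python, from plant import bot gives the robot as it stands. The module is installed in compiled form; this text tells all that it offers.
- The arm moves only by the tool jog_arm, never from a script. Its argument "targets" is a list of rows, each an object with "dr": the turn, a rotation vector about the tool's x, y, z in degrees, a list of three; "xyz": the shift along the tool's x, y, z in cm, a list of three; "jaw": the closure, from 0 (fully open) to 1 (shut). A call has 1 to 5 rows; each row is the pose to reach, as a shift and turn from the pose commanded when the call began, along the tool's axes at that moment; what a row does not reach only later rows make up. A row lasts 1/10 s, in which the tool goes at most 50 mm and 8.59 degrees, less where a joint would pass 70% of its speed; a pose out of reach is approached as far as the arm can. A call with a gripper value outside its range is refused whole. The fingers move at their own pace and stop on an object; the grip force is fixed at half the most. Time passes only in rows, so rows that repeat a pose let the fingers close. It gives the time, the measured TCP pose, the force and the opening at its end, in the units of the state.
- bot.observe(): the state, without advancing time (a new reading comes with each control period).
- bot.camera(name): name is "scene" or "top" or "wrist"; returns a dict with "image" (480x640x3 uint8, red, green, blue), "z_map" (480x640 float32, m along the optical axis (not along the pixel's ray), 0 where there is no reading), "mtx" (3x3 intrinsics, pixels), "R" (3x3) and "t" (3): a world point X has camera coordinates R X + t. Camera axes: x right, y down, z forward; pixel columns grow to the right and rows downward; lengths in m; the calibration is good to about 2 mm. A picture is of the moment at which its call begins.
- bot.close_job(): hands the job in, once; it reports no verdict.
Trained networks look in the newest picture that a camera, given by its name, has taken for a name from the list of things; names that differ only in an ending like _2 or _b are one class to them, and where a whole thing is asked for, a point or a joint stands for the part that bears it (a point fixed in the world has none). Each returns a list of dicts, best first, with "conf" (0 to 1); they miss things now and then, are a little off and sometimes report something else, mostly with a low value. They report only what shows in the picture. A call takes as long as a camera call. They do not tell look-alikes from the thing itself.
- bot.outline_of(query, camera): "pixels" (480x640 bool, what is visible of it) and "xy" ([column, row] in pixels, amid what is visible of it).
The state is a dict: "time": time; "q": joint angles; "joint_velocities": joint speeds; "joint_efforts": joint torques, N m; "position": TCP position; "tcp_rot": TCP orientation; "contact_force": force on the tool from outside, world axes, zero at the start; "wrist_torque": the same for the moment, N m; "gripper_width": finger opening in m.
Only numpy, scipy, OpenCV 4.12 (cv2) and the standard library are available. Lean on these libraries where they do the work, as an engineer would, in place of code of your own. Each camera call takes 0.05 s, during which the arm holds its last target. There are 200 camera calls.

## Working session

There is one attempt and no reset: what is moved stays moved. The work goes in short steps, Python scripts to look and compute and a tool call to move; the robot and the scene stay as the last step left them, time stands still between calls to the robot, and variables do not carry over. Pictures are saved under pics/ and viewed, about 8 in all and at most 12, crops included, and the job is handed in when it is done.

Besides the shell and the picture viewer there is one more tool, called after ">>>" as a command line: name --argument value ..., lists and objects as JSON in quotes. jog_arm: Moves the arm, as the interface text tells. Its arguments: {"type":"object","properties":{"targets":{"type":"array","items":{"type":"object","properties":{"dr":{"type":"array","items":{"type":"number"}},"xyz":{"type":"array","items":{"type":"number"}},"jaw":{"type":"number"}}}}},"required":["targets"]}

```bash
mkdir -p pics
cat > h.py <<'E'
import numpy as np, cv2
from plant import bot
def world(c):
    z=c["z_map"]; v,u=np.mgrid[:480,:640]; K=c["mtx"]
    P=np.stack([(u-K[0,2])/K[0,0]*z,(v-K[1,2])/K[1,1]*z,z],-1)
    return (P-c["t"])@c["R"]   # R^T (p-t)
def save(c,n): cv2.imwrite(f"pics/{n}.png",c["image"][...,::-1])
E
python3 - <<'E'
from h import *
s=bot.observe();print(s)
for n in("scene","top"):
    c=bot.camera(n);save(c,n+"0");np.savez(n+"0.npz",**c);W=world(c)
    print(n,"cam at",-c["R"].T@c["t"])
    for q in("cassette_mid","labeller","pack","tub","scissors","catch"):
        for o in bot.outline_of(q,n):
            m=o["pixels"]&(c["z_map"]>0)
            if m.sum()<5: continue
            p=W[m]; print(q,round(o["conf"],2),np.round(o["xy"]),m.sum(),np.round(np.median(p,0),3),"zmax",np.round(np.percentile(p[:,2],95),3))
E
```

```text
{'time': 0.0, 'q': array([ 1.14639108e+00,  3.51278323e-01,  1.65240859e+00,  4.32562299e-05,
        1.13913379e+00, -8.45962038e-02]), 'joint_velocities': array([-0.00048137,  0.00042128,  0.00050437,  0.00062332, -0.00013456,
        0.00014988]), 'joint_efforts': array([-2.32284059e-03, -5.06100655e+01, -2.91402912e+01, -2.16425065e-04,
        4.51225744e-03,  4.10034784e-05]), 'position': array([0.18314558, 0.51825877, 0.23074127]), 'tcp_rot': array([-0.40845888,  0.57772962,  0.40804317,  0.57696672]), 'contact_force': array([-0.55870509,  0.41082305, -0.57522463]), 'wrist_torque': array([-0.01710287, -0.0050138 , -0.03244497]), 'gripper_width': 0.08525490730902713}
scene cam at [ 0.96548568 -0.63353011  0.75065686]
cassette_mid 0.96 [419. 224.] 1928 [0.677 0.186 0.058] zmax 0.064
cassette_mid 0.77 [325. 176.] 484 [0.385 0.234 0.029] zmax 0.037
cassette_mid 0.65 [368. 190.] 849 [0.516 0.243 0.04 ] zmax 0.047
labeller 0.57 [408. 273.] 7799 [0.756 0.017 0.063] zmax 0.079
pack 0.78 [200. 318.] 1731 [ 0.474 -0.306  0.032] zmax 0.035
tub 0.81 [439. 182.] 1022 [0.656 0.368 0.057] zmax 0.061
scissors 0.9 [233. 431.] 1586 [ 0.661 -0.411  0.008] zmax 0.011
scissors 0.53 [365. 191.] 856 [0.514 0.244 0.039] zmax 0.047
top cam at [ 4.67784784e-01 -4.69874096e-05  1.35938227e+00]
cassette_mid 0.91 [247. 204.] 1504 [0.664 0.202 0.064] zmax 0.069
cassette_mid 0.84 [228. 272.] 818 [0.502 0.252 0.047] zmax 0.052
cassette_mid 0.75 [236. 324.] 493 [0.378 0.241 0.037] zmax 0.042
pack 0.73 [455. 286.] 1041 [ 0.463 -0.296  0.035] zmax 0.04
tub 0.88 [175. 213.] 1099 [0.647 0.386 0.061] zmax 0.066
tub 0.44 [314. 186.] 5946 [0.719 0.042 0.068] zmax 0.083
tub 0.22 [231. 273.] 775 [0.504 0.252 0.047] zmax 0.052
scissors 0.9 [494. 209.] 588 [ 0.657 -0.41   0.011] zmax 0.016
catch 0.51 [302. 224.] 34 [0.628 0.079 0.024] zmax 0.029
```

Run:
```python
import numpy as np,cv2
a=np.load("scene0.npz")["image"][130:400,150:600,::-1];b=np.load("top0.npz")["image"][130:350,140:530,::-1]
cv2.imwrite("pics/s.png",cv2.resize(a,(800,480),interpolation=3))
cv2.imwrite("pics/t.png",cv2.resize(b,None,fx=2,fy=2,interpolation=3))
```

```text
(no output)
```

View pics/s.png

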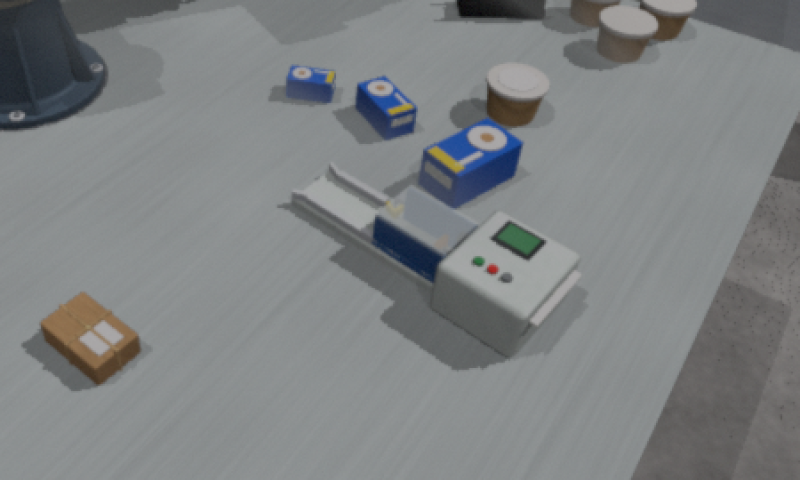

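View pics/t.png

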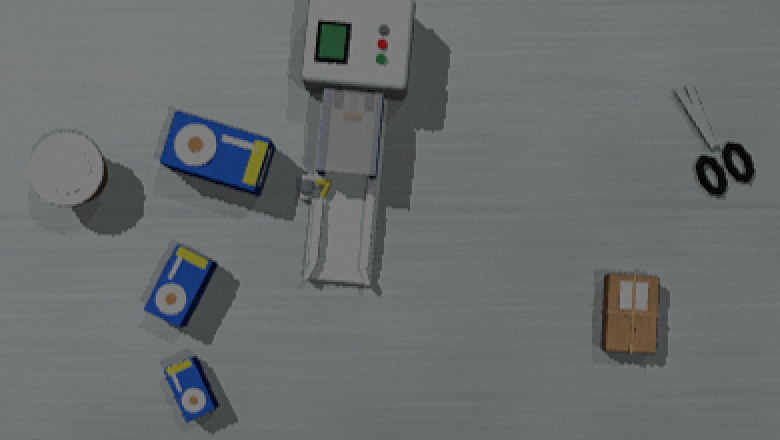

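Run:
```python
from h import *
for n in("top","scene"):
    c=dict(np.load(n+"0.npz"));W=world(c);ok=c["z_map"]>0
    x,y,z=W[...,0],W[...,1],W[...,2]
    print(n,c["mtx"][0,0],"table",np.median(z[ok&(x>.4)&(x<.6)&(y<-.05)&(y>-.2)]))
    off=np.median(z[ok&(x>.4)&(x<.6)&(y<-.05)&(y>-.2)])
    def rect(m,t):
        p=W[m][:,:2].astype(np.float32);r=cv2.minAreaRect(p);print(t,m.sum(),np.round(r[0],4),np.round(r[1],4),round(r[2],1))
    z=z-off
    rect(ok&(abs(z-.046)<.006)&(x>.44)&(x<.58)&(y>.18)&(y<.32),"cass")
    rect(ok&(abs(z-.078)<.006)&(x>.6)&(x<1)&(y>-.15)&(y<.18),"unit")
    m=ok&(abs(z-.012)<.005)&(x>.48)&(x<.65)&(y>-.05)&(y<.14);rect(m,"deck")
    m=ok&(abs(z-.064)<.005)&(x>.58)&(x<.75)&(y>-.05)&(y<.14);rect(m,"hood")
```

```text
top 538.2559071656639 table 0.0013381217181572844
cass 740 [0.5047 0.2545] [0.0515 0.0895] 62.2
unit 2321 [0.7461 0.0357] [0.1295 0.2191] 84.2
deck 1350 [0.5703 0.0393] [0.1639 0.1715] 4.5
hood 1139 [0.7034 0.0576] [0.1332 0.1328] 69.4
scene 464.29949045281825 table -0.001342880779725591
cass 438 [0.5065 0.2546] [0.051 0.094] 62.7
unit 2679 [0.8009 0.0301] [0.1311 0.1129] 84.0
deck 873 [0.5808 0.052 ] [0.0821 0.1473] 83.8
hood 1235 [0.7071 0.0569] [0.1329 0.1406] 68.7
```

```bash
cat >> h.py <<'E'
from scipy.spatial.transform import Rotation as Ro
def rel(pos,yaw):
    "yaw deg: cassette/channel x direction; jaws across it"
    s=bot.observe();R=Ro.from_quat(s["tcp_rot"]).as_matrix();best=None
    a=np.radians(yaw)
    for sg in(1,-1):
        zt=sg*np.array([-np.sin(a),np.cos(a),0]);xt=np.array([0,0,-1.]);T=np.stack([xt,np.cross(zt,xt),zt],1)
        rv=np.degrees(Ro.from_matrix(R.T@T).as_rotvec())
        d=np.round(R.T@(np.array(pos)-s["position"])*100,2)
        print("sg",sg,"dr",np.round(rv,2),"xyz",d,"q6",s["q"][5])
    print("R",np.round(R,3).tolist())
E
python3 -c "
from h import *
rel([.5055,.2545,.22],-27.5)"
```

```text
sg 1 dr [ 8.03 -0.   -0.  ] xyz [  1.13 -39.18 -14.16] q6 -0.08461084094468017
sg -1 dr [-171.97    0.     -0.  ] xyz [  1.13 -39.18 -14.16] q6 -0.08461084094468017
R [[-0.0, -0.943, 0.333], [-0.0, 0.333, 0.943], [-1.0, 0.0, -0.0]]
```

>>> jog_arm --targets '[{"dr": [2, 0, 0], "xyz": [0.2, -5, -1.8], "jaw": 0}, {"dr": [4, 0, 0], "xyz": [0.4, -10, -3.6], "jaw": 0}, {"dr": [6, 0, 0], "xyz": [0.6, -15, -5.4], "jaw": 0}, {"dr": [8, 0, 0], "xyz": [0.8, -20, -7.2], "jaw": 0}, {"dr": [8, 0, 0], "xyz": [1.0, -25, -9], "jaw": 0}]'

```text
time: 1.2
position: [0.378, 0.359, 0.222]
tcp_rot: [-0.367, 0.604, 0.367, 0.605]
contact_force: [0.6, 0.5, -0.1]
gripper_width: 0.0852
```

>>> jog_arm --targets '[{"dr": [0, 0, 0], "xyz": [0, -5, -2.5], "jaw": 0}, {"dr": [0, 0, 0], "xyz": [0, -10, -4], "jaw": 0}, {"dr": [0, 0, 0], "xyz": [0, -14, -5], "jaw": 0}, {"dr": [0, 0, 0], "xyz": [0, -14, -5], "jaw": 0}, {"dr": [0, 0, 0], "xyz": [0, -14, -5], "jaw": 0}]'

```text
time: 1.7
position: [0.4782, 0.2509, 0.2217]
tcp_rot: [-0.366, 0.605, 0.366, 0.605]
contact_force: [1.1, -0.0, 0.6]
gripper_width: 0.086
```

```bash
python3 -c "
from h import *
c=bot.camera('wrist');save(c,'w1');np.savez('w1.npz',**c);print(-c['R'].T@c['t'],c['R'],c['mtx'][0,0])
W=world(c);print(np.round(W[240,320],3))
rel([.5055,.2545,.016],-27.5)"
```

```text
[0.40580028 0.28922028 0.36590367] [[ 4.62471702e-01  8.86633544e-01 -9.39527895e-04]
 [ 8.41727481e-01 -4.38715061e-01  3.14680700e-01]
 [ 2.78594279e-01 -1.46321745e-01 -9.49197121e-01]] 332.28924387775646
[0.499 0.237 0.049]
sg 1 dr [-0.   -0.01 -0.03] xyz [20.57 -2.36  1.55] q6 -0.6923762025965247
sg -1 dr [ 1.8e+02 -5.0e-02  2.0e-02] xyz [20.57 -2.36  1.55] q6 -0.6923762025965247
R [[-0.001, -0.887, 0.462], [0.0, 0.462, 0.887], [-1.0, 0.001, -0.0]]
```

View pics/w1.png

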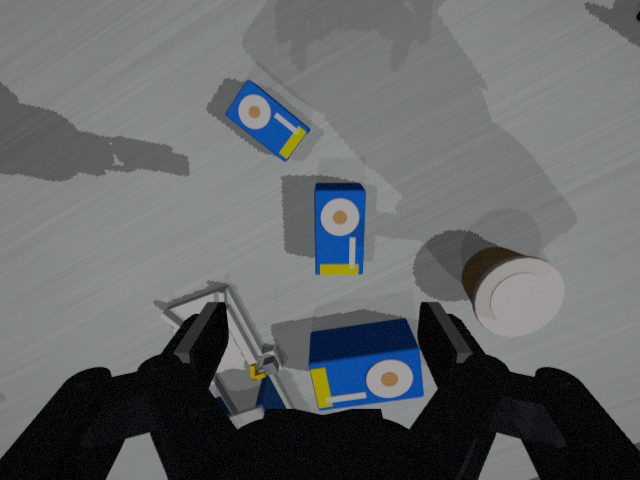

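Run:
```python
from h import *
c=dict(np.load("w1.npz"));W=world(c);z=W[...,2];v,u=np.mgrid[:480,:640]
off=np.median(z[100:170,450:550]);z=z-off;print("off",off)
m=(c["z_map"]>0)&(abs(z-.046)<.006)&(u>290)&(u<390)&(v>170)&(v<290)
p=W[m];r=cv2.minAreaRect(p[:,:2].astype(np.float32));print(m.sum(),r,np.median(p[:,2]))
hsv=cv2.cvtColor(c["image"],cv2.COLOR_RGB2HSV);ye=(hsv[...,0]>20)&(hsv[...,0]<35)&(hsv[...,1]>150)&(u>290)&(u<390)&(v>170)&(v<290)
print(W[ye].mean(0))
```

```text
off 0.0015295713757529391
4222 ((0.50321364402771, 0.2567138075828552), (0.05005098506808281, 0.08981398493051529), 62.822181701660156) 0.0479112233604606
[0.53581237 0.238215   0.04917325]
```

>>> jog_arm --targets '[{"dr": [0.3, 0, 0], "xyz": [4, -1.6, 1.64], "jaw": 0}, {"dr": [0.3, 0, 0], "xyz": [9, -1.6, 1.64], "jaw": 0}, {"dr": [0.3, 0, 0], "xyz": [14, -1.6, 1.64], "jaw": 0}, {"dr": [0.3, 0, 0], "xyz": [18, -1.6, 1.64], "jaw": 0}, {"dr": [0.3, 0, 0], "xyz": [20.5, -1.6, 1.64], "jaw": 0}]'

```text
time: 2.25
position: [0.4972, 0.2595, 0.014]
tcp_rot: [-0.366, 0.606, 0.366, 0.604]
contact_force: [-0.2, 0.6, 0.8]
gripper_width: 0.0852
```

>>> jog_arm --targets '[{"dr": [0, 0, 0], "xyz": [0, 0, 0], "jaw": 0.2}, {"dr": [0, 0, 0], "xyz": [0, 0, 0], "jaw": 0.6}, {"dr": [0, 0, 0], "xyz": [0, 0, 0], "jaw": 0.8}, {"dr": [0, 0, 0], "xyz": [0, 0, 0], "jaw": 0.8}, {"dr": [0, 0, 0], "xyz": [0, 0, 0], "jaw": 0.8}]'

```text
time: 2.75
position: [0.5003, 0.2595, 0.0188]
tcp_rot: [-0.366, 0.604, 0.365, 0.606]
contact_force: [-2.6, 2.8, 8.2]
gripper_width: 0.0488
```

>>> jog_arm --targets '[{"dr": [0, 0, 0], "xyz": [-1, 0, 0], "jaw": 0.8}, {"dr": [0, 0, 0], "xyz": [-4, 0, 0], "jaw": 0.8}, {"dr": [0, 0, 0], "xyz": [-9, 0, 0], "jaw": 0.8}, {"dr": [0, 0, 0], "xyz": [-14, 0, 0], "jaw": 0.8}, {"dr": [0, 0, 0], "xyz": [-14, 0, 0], "jaw": 0.8}]'

```text
time: 3.25
position: [0.5025, 0.2598, 0.1643]
tcp_rot: [-0.366, 0.601, 0.365, 0.609]
contact_force: [1.5, 0.3, -2.7]
gripper_width: 0.0493
```

Run:
```python
from h import *
s=bot.observe();print(s["position"],s["contact_force"],s["gripper_width"])
for n in("top","scene"):
    c=dict(np.load(n+"0.npz"));W=world(c);ok=c["z_map"]>0
    x,y,z=W[...,0],W[...,1],W[...,2];off=np.median(z[ok&(x>.4)&(x<.6)&(y<-.05)&(y>-.2)]);z=z-off
    def pr(m,t,yaw=-5.5):
        # largest component
        n_,l,st,_=cv2.connectedComponentsWithStats(m.astype(np.uint8));k=1+np.argmax(st[1:,4]);p=W[l==k][:,:2].astype(np.float32)
        r=cv2.minAreaRect(p);print(n,t,len(p),np.round(r[0],4),np.round(r[1],4),round(r[2],2))
    pr(ok&(abs(z-.078)<.004)&(x>.65)&(x<1)&(y>-.15)&(y<.18),"unit")
    pr(ok&(abs(z-.012)<.004)&(x>.48)&(x<.65)&(y>-.05)&(y<.12),"deck")
    pr(ok&(z>.008)&(z<.035)&(x>.48)&(x<.64)&(y>-.05)&(y<.12),"deck+walls")
    pr(ok&(abs(z-.066)<.006)&(x>.58)&(x<.75)&(y>-.05)&(y<.12),"hood")
```

```text
[0.5024595  0.25982784 0.16430608] [ 1.49391181  0.27068452 -2.71311449] 0.04925135499098162
top unit 1951 [0.7981 0.0302] [0.1287 0.1135] 83.66
top deck 1101 [0.5778 0.0674] [0.0827 0.1392] 86.78
top deck+walls 1705 [0.5755 0.0603] [0.0989 0.1369] 85.38
top hood 1197 [0.6871 0.0424] [0.0726 0.101 ] 83.92
scene unit 2420 [0.8007 0.031 ] [0.1292 0.1124] 83.88
scene deck 596 [0.5663 0.0679] [0.0567 0.1156] 85.31
scene deck+walls 1315 [0.5755 0.0554] [0.0869 0.1364] 84.59
scene hood 1214 [0.688  0.0428] [0.0757 0.102 ] 83.83
```

Run:
```python
from h import *
rel([.435,.07,.14],-6.15)
```

```text
sg 1 dr [-21.62   0.42   0.52] xyz [  2.28  -2.86 -19.96] q6 -0.6911031412846927
sg -1 dr [158.38   0.72  -0.59] xyz [  2.28  -2.86 -19.96] q6 -0.6911031412846927
R [[0.011, -0.885, 0.466], [0.004, 0.466, 0.885], [-1.0, -0.007, 0.009]]
```

>>> jog_arm --targets '[{"dr": [-5, 0, 0], "xyz": [0, -0.6, -4], "jaw": 0.8}, {"dr": [-10, 0, 0], "xyz": [0, -1.2, -8], "jaw": 0.8}, {"dr": [-15, 0, 0], "xyz": [0, -1.8, -12], "jaw": 0.8}, {"dr": [-21.4, 0, 0], "xyz": [0, -2.4, -16], "jaw": 0.8}, {"dr": [-21.4, 0, 0], "xyz": [0, -2.9, -20], "jaw": 0.8}]'

```text
time: 3.75
position: [0.4309, 0.0668, 0.1568]
tcp_rot: [-0.473, 0.526, 0.473, 0.526]
contact_force: [0.6, -0.7, -2.3]
gripper_width: 0.049
```

>>> jog_arm --targets '[{"xyz": [0, 0, 0], "dr": [0, 0, 0], "jaw": 0.8}, {"xyz": [0, 0, 0], "dr": [0, 0, 0], "jaw": 0.8}]'

```text
time: 3.95
position: [0.4318, 0.0677, 0.157]
tcp_rot: [-0.471, 0.527, 0.471, 0.528]
contact_force: [0.0, -0.1, -3.2]
gripper_width: 0.049
```

Run:
```python
from h import *
c=bot.camera('wrist');save(c,'w2');np.savez('w2.npz',**c)
for i in range(2): s=bot.observe();print(s["position"],s["contact_force"],s["gripper_width"])
rel([.435,.07,.14],-6.15)
```

```text
[0.43217319 0.06829012 0.15703051] [-0.58509229 -0.08443372 -3.25488523] 0.0490585295227027
[0.43217319 0.06829012 0.15703051] [-0.58509229 -0.08443372 -3.25488523] 0.0490585295227027
sg 1 dr [-0.26  0.01  0.02] xyz [ 1.7  -0.26  0.2 ] q6 -1.40877912213582
sg -1 dr [ 1.7974e+02  3.0000e-02 -2.0000e-02] xyz [ 1.7  -0.26  0.2 ] q6 -1.40877912213582
R [[0.0, -0.994, 0.112], [0.0, 0.112, 0.994], [-1.0, -0.0, 0.0]]
```

View pics/w2.png

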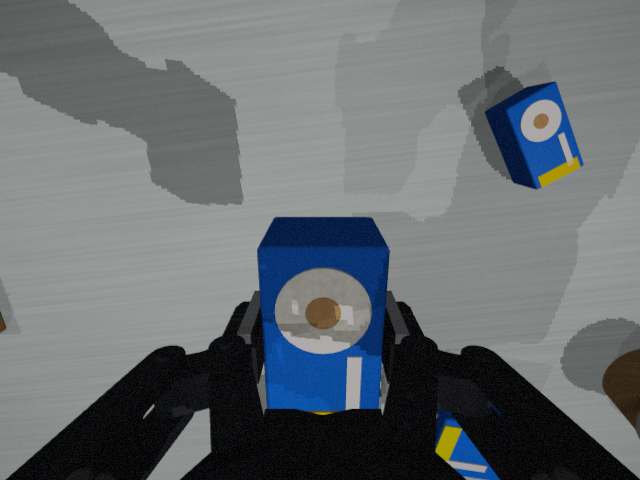

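Run:
```python
from h import *
c=dict(np.load("w2.npz"));W=world(c);s=bot.observe();R=Ro.from_quat(s["tcp_rot"]).as_matrix()
z=W[...,2];v,u=np.mgrid[:480,:640];print("table",np.median(z[100:200,270:330]))
L=(W-s["position"])@R
hsv=cv2.cvtColor(c["image"],cv2.COLOR_RGB2HSV);bl=(hsv[...,0]>105)&(hsv[...,0]<130)&(hsv[...,1]>120)&(u>240)&(u<400)&(v>200)&(v<412)
top=bl&(v>255)
print("top tool xyz",np.median(L[top],0),"ymax(back)",np.percentile(L[bl][:,1],[1,99]),"lat",np.percentile(L[top][:,2],[1,99]))
for vv in(220,230,240,247,252,260,300,350,400): print(vv,np.round(L[vv,340],4))
# channel walls lateral from top/scene in labeller frame
a=np.radians(-6.15);d=np.array([np.cos(a),np.sin(a)]);n=np.array([-d[1],d[0]]);M=np.array([.6378,.048])
for nm in("top","scene"):
    c=dict(np.load(nm+"0.npz"));W=world(c);ok=c["z_map"]>0;x,y,z=np.moveaxis(W,-1,0)
    z=z-np.median(z[ok&(x>.4)&(x<.6)&(y<-.05)&(y>-.2)]);X=(W[...,:2]-M)@d;Y=(W[...,:2]-M)@n
    for lo,hi in((-.105,-.075),(-.075,-.04)):
        m=ok&(X>lo)&(X<hi)&(abs(Y)<.06)
        print(nm,lo,[(int(1e3*b),int(1e3*np.median(z[m&(Y>=b)&(Y<b+.004)]) ) ) for b in np.arange(-.048,.049,.004) if (m&(Y>=b)&(Y<b+.004)).sum()>2])
```

```text
table 0.0016407807181579156
top tool xyz [-0.02870669 -0.00595928 -0.00205084] ymax(back) [-0.03524478  0.04061058] lat [-0.02434779  0.02453149]
220 [0.0088 0.0403 0.0083]
230 [-0.0073  0.0403  0.0075]
240 [-0.0209  0.0403  0.0069]
247 [-0.028   0.04    0.0065]
252 [-0.0288  0.0383  0.0065]
260 [-0.0288  0.0351  0.0066]
300 [-0.0301  0.019   0.0068]
350 [-0.0304 -0.0036  0.0071]
400 [-0.0286 -0.0309  0.0076]
top -0.105 [(-48, -1), (-44, 5), (-39, 11), (-35, 22), (-31, 23), (-27, 13), (-23, 10), (-19, 12), (-15, 14), (-11, 12), (-7, 13), (-3, 13), (0, 11), (4, 12), (8, 12), (12, 12), (16, 11), (20, 11), (24, 15), (28, 22), (32, 23), (36, 13), (40, 10), (44, 0), (48, 0)]
top -0.075 [(-48, 0), (-44, 9), (-39, 11), (-35, 23), (-31, 24), (-27, 18), (-23, 11), (-19, 12), (-15, 12), (-11, 11), (-7, 11), (-3, 12), (0, 12), (4, 12), (8, 11), (12, 12), (16, 11), (20, 11), (24, 13), (28, 23), (32, 23), (36, 13), (40, 12), (44, 0), (48, 0)]
scene -0.105 [(-48, 0), (-44, 2), (-39, 9), (-35, 19), (-31, 24), (-27, 23), (-15, 12), (-11, 12), (-7, 12), (-3, 11), (0, 11), (4, 12), (8, 11), (12, 11), (16, 12), (20, 12), (24, 14), (28, 18), (32, 23), (36, 23)]
scene -0.075 [(-48, 0), (-44, 4), (-39, 11), (-35, 19), (-31, 24), (-27, 23), (-15, 12), (-11, 12), (-7, 12), (-3, 11), (0, 11), (4, 11), (8, 12), (12, 12), (16, 11), (20, 12), (24, 15), (28, 21), (32, 23), (36, 24)]
```

>>> jog_arm --targets '[{"xyz": [3, -1.66, 0.19], "dr": [-0.26, 0, 0], "jaw": 0.8}, {"xyz": [7, -1.66, 0.19], "dr": [-0.26, 0, 0], "jaw": 0.8}, {"xyz": [10.5, -1.66, 0.19], "dr": [-0.26, 0, 0], "jaw": 0.8}, {"xyz": [12.4, -1.66, 0.19], "dr": [-0.26, 0, 0], "jaw": 0.8}, {"xyz": [12.4, -1.66, 0.19], "dr": [-0.26, 0, 0], "jaw": 0.8}]'

```text
time: 4.5
position: [0.4475, 0.0691, 0.0307]
tcp_rot: [-0.472, 0.527, 0.474, 0.524]
contact_force: [0.6, -0.3, -2.6]
gripper_width: 0.0489
```

Run:
```python
from h import *
c=bot.camera('scene');np.savez('s2.npz',**c);cv2.imwrite("pics/s2.png",cv2.resize(c["image"][150:350,260:520,::-1],None,fx=3,fy=3,interpolation=3))
s=bot.observe();print(s["position"],s["contact_force"])
rel([.4489,.0684,.033],-6.15)
```

```text
[0.44848486 0.06898088 0.03223141] [ 0.51378244 -0.86418774 -3.36184761]
sg 1 dr [ 0.1  -0.02 -0.12] xyz [-0.08 -0.05 -0.05] q6 -1.415402578533932
sg -1 dr [-1.799e+02  1.900e-01 -3.000e-02] xyz [-0.08 -0.05 -0.05] q6 -1.415402578533932
R [[-0.002, -0.994, 0.105], [-0.0, 0.105, 0.994], [-1.0, 0.002, -0.0]]
```

View pics/s2.png

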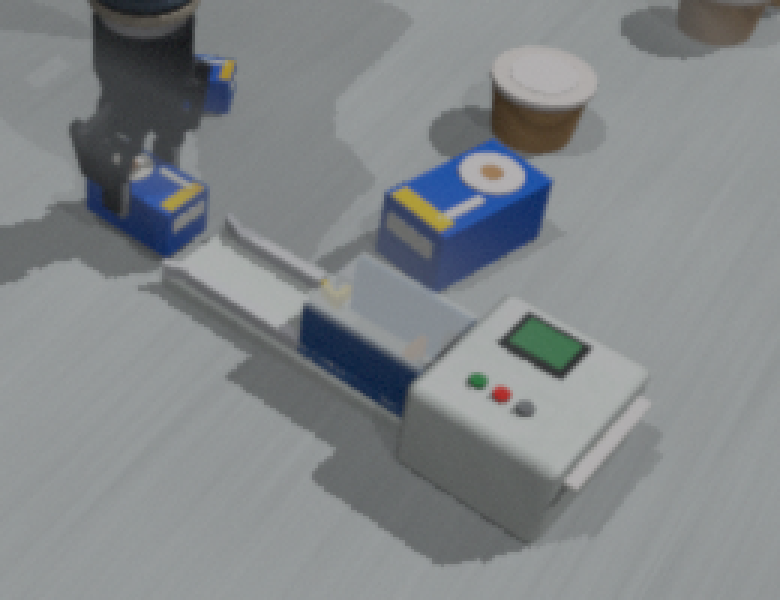

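Run:
```python
from h import *
a=np.radians(-6.15);d=np.array([np.cos(a),np.sin(a)]);n=np.array([-d[1],d[0]]);M=np.array([.6378,.048])
c=dict(np.load("s2.npz"));W=world(c);ok=c["z_map"]>0;v,u=np.mgrid[:480,:640]
hsv=cv2.cvtColor(c["image"],cv2.COLOR_RGB2HSV)
X=(W[...,:2]-M)@d;Y=(W[...,:2]-M)@n;Z=W[...,2]+.0013
b=(u>285)&(u<330)&(v>200)&(v<236)&ok&(hsv[...,1]>100)
bl=b&(hsv[...,0]>105)&(hsv[...,0]<130);ye=b&(hsv[...,0]>18)&(hsv[...,0]<36)
for t,m in(("blue",bl),("yel",ye)): print(t,m.sum(),*[np.round(np.percentile(q[m],[1,10,50,90,99]),4) for q in(X,Y,Z)])
f=b&(Z<.055)&(X>-.150)&(X<-.12);print("front",np.percentile(X[f],[10,50,90]),np.percentile(Y[f],[2,98]),np.percentile(Z[f],[1,5]))
```

```text
blue 494 [-0.2267 -0.2121 -0.1642 -0.1399 -0.1384] [-0.0261 -0.0245 -0.0223  0.005   0.0209] [-0.0004  0.0169  0.0363  0.0583  0.0597]
yel 39 [-0.1512 -0.1498 -0.1453 -0.1414 -0.1397] [-0.0186 -0.0149 -0.0032  0.013   0.018 ] [0.0565 0.0569 0.0583 0.0596 0.0605]
front [-0.14681162 -0.14036269 -0.13885462] [-0.02505507  0.01804651] [0.0128691 0.0143509]
```

>>> jog_arm --targets '[{"xyz": [-0.08, -1.2, -0.05], "dr": [0, 0, 0], "jaw": 0.8}, {"xyz": [-0.08, -2.4, -0.05], "dr": [0, 0, 0], "jaw": 0.8}, {"xyz": [-0.08, -3.6, -0.05], "dr": [0, 0, 0], "jaw": 0.8}, {"xyz": [-0.08, -4.8, -0.05], "dr": [0, 0, 0], "jaw": 0.8}, {"xyz": [-0.08, -5, -0.05], "dr": [0, 0, 0], "jaw": 0.8}]'

```text
time: 5.05
position: [0.5005, 0.0625, 0.0342]
tcp_rot: [-0.473, 0.525, 0.472, 0.527]
contact_force: [0.7, 5.5, 0.2]
gripper_width: 0.0487
```

>>> jog_arm --targets '[{"xyz": [0, -1.2, 0.08], "dr": [0, 0, 0], "jaw": 0.8}, {"xyz": [0, -2.4, 0.08], "dr": [0, 0, 0], "jaw": 0.8}, {"xyz": [0, -3.6, 0.08], "dr": [0, 0, 0], "jaw": 0.8}, {"xyz": [0, -4.5, 0.08], "dr": [0, 0, 0], "jaw": 0.8}, {"xyz": [0, -4.5, 0.08], "dr": [0, 0, 0], "jaw": 0.8}]'

```text
time: 5.55
position: [0.5442, 0.0581, 0.0337]
tcp_rot: [-0.473, 0.526, 0.472, 0.526]
contact_force: [0.5, 0.0, -3.3]
gripper_width: 0.0486
```

>>> jog_arm --targets '[{"xyz": [0.15, 0, 0], "dr": [0, 0, 0], "jaw": 0.8}, {"xyz": [0.25, 0, 0], "dr": [0, 0, 0], "jaw": 0.8}, {"xyz": [0.25, 0, 0], "dr": [0, 0, 0], "jaw": 0.8}]'

```text
time: 5.85
position: [0.5428, 0.0584, 0.031]
tcp_rot: [-0.473, 0.526, 0.473, 0.526]
contact_force: [0.6, 0.2, -3.1]
gripper_width: 0.0489
```

>>> jog_arm --targets '[{"xyz": [0, 0, 0], "dr": [0, 0, 0], "jaw": 0.2}, {"xyz": [0, 0, 0], "dr": [0, 0, 0], "jaw": 0.2}, {"xyz": [-2, 0, 0], "dr": [0, 0, 0], "jaw": 0.2}, {"xyz": [-6, 0, 0], "dr": [0, 0, 0], "jaw": 0.2}, {"xyz": [-9, 0, 0], "dr": [0, 0, 0], "jaw": 0.2}]'

```text
time: 6.35
position: [0.5436, 0.0584, 0.1231]
tcp_rot: [-0.473, 0.526, 0.472, 0.526]
contact_force: [0.3, -0.0, 0.5]
gripper_width: 0.0683
```

>>> jog_arm --targets '[{"xyz": [0, 4, 0], "dr": [0, 0, 0], "jaw": 1}, {"xyz": [0, 8, 0], "dr": [0, 0, 0], "jaw": 1}, {"xyz": [0, 10, 0], "dr": [0, 0, 0], "jaw": 1}, {"xyz": [0, 10, 0], "dr": [0, 0, 0], "jaw": 1}]'

```text
time: 6.75
position: [0.4417, 0.0693, 0.1214]
tcp_rot: [-0.473, 0.526, 0.473, 0.526]
contact_force: [0.3, 0.0, -0.5]
gripper_width: 0.0096
```

Run:
```python
from h import *
c=bot.camera('scene');np.savez('s3.npz',**c);cv2.imwrite("pics/s3.png",cv2.resize(c["image"][150:350,260:520,::-1],None,fx=3,fy=3,interpolation=3))
s=bot.observe();print(s["time"],s["position"],s["contact_force"],s["gripper_width"])
M=np.array([.6378,.048]);d=np.array([.9942,-.1071]);n=np.array([.1071,.9942])
p=M-.145*d;rel([p[0],p[1],.030],-6.15)
W=world(c);ok=c["z_map"]>0;X=(W[...,:2]-M)@d;Y=(W[...,:2]-M)@n;Z=W[...,2]+.0013
m=ok&(abs(Y)<.035)&(X<-.02)&(X>-.15)&(Z>.045)&(Z<.07);print(np.percentile(X[m],[1,50,99]),np.percentile(Y[m],[1,99]),np.percentile(Z[m],[5,50,95]))
```

```text
6.8 [0.44357177 0.06919534 0.12168698] [ 0.97549785 -1.1812153   0.24601296] 0.002476325262935106
sg 1 dr [0.07 0.01 0.05] xyz [ 9.17 -5.03 -0.03] q6 -1.4136098666418542
sg -1 dr [-1.7993e+02 -7.0000e-02  1.0000e-02] xyz [ 9.17 -5.03 -0.03] q6 -1.4136098666418542
R [[0.001, -0.994, 0.106], [0.0, 0.106, 0.994], [-1.0, -0.001, 0.0]]
[-0.13177571 -0.0833026  -0.0426019 ] [-0.02589298  0.02433695] [0.04762835 0.05782929 0.06063423]
```

View pics/s3.png

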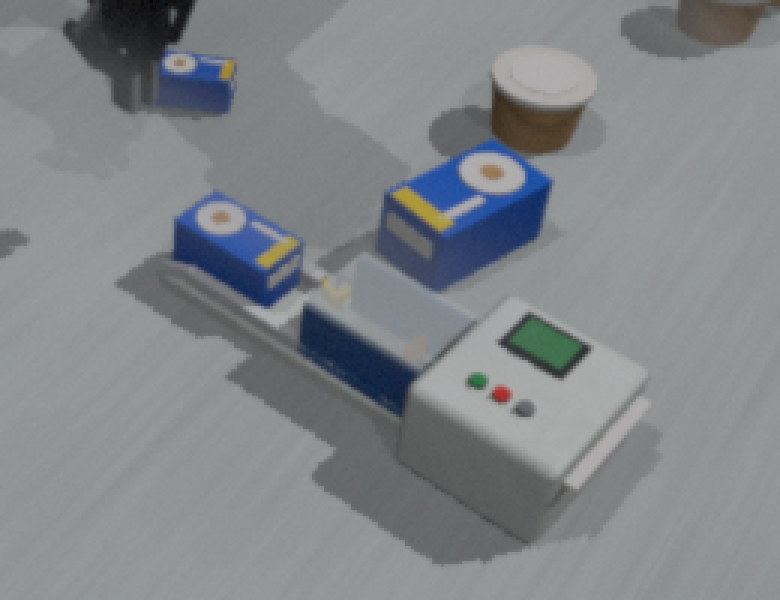

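>>> jog_arm --targets '[{"xyz": [4, -2, 0], "dr": [0, 0, 0], "jaw": 1}, {"xyz": [8, -3, 0], "dr": [0, 0, 0], "jaw": 1}, {"xyz": [9.1, -3.5, 0], "dr": [0, 0, 0], "jaw": 1}, {"xyz": [9.1, -3.5, 0], "dr": [0, 0, 0], "jaw": 1}]'

```text
time: 7.2
position: [0.4788, 0.0651, 0.0292]
tcp_rot: [-0.472, 0.527, 0.473, 0.525]
contact_force: [-0.2, 0.2, 0.6]
gripper_width: 0.0003
```

>>> jog_arm --targets '[{"xyz": [0, -0.8, 0], "dr": [0, 0, 0], "jaw": 1}, {"xyz": [0, -1.4, 0], "dr": [0, 0, 0], "jaw": 1}, {"xyz": [0, -1.8, 0], "dr": [0, 0, 0], "jaw": 1}, {"xyz": [0, -2.2, 0], "dr": [0, 0, 0], "jaw": 1}, {"xyz": [0, -2.6, 0], "dr": [0, 0, 0], "jaw": 1}]'

```text
time: 7.7
position: [0.5048, 0.0626, 0.0306]
tcp_rot: [-0.473, 0.526, 0.473, 0.526]
contact_force: [-2.4, 0.3, 0.5]
gripper_width: -0.0001
```

>>> jog_arm --targets '[{"xyz": [0, -0.8, 0], "dr": [0, 0, 0], "jaw": 1}, {"xyz": [0, -1.6, 0], "dr": [0, 0, 0], "jaw": 1}, {"xyz": [0, -2.4, 0], "dr": [0, 0, 0], "jaw": 1}, {"xyz": [0, -3.2, 0], "dr": [0, 0, 0], "jaw": 1}, {"xyz": [0, -4, 0], "dr": [0, 0, 0], "jaw": 1}]'

```text
time: 8.2
position: [0.5444, 0.0582, 0.03]
tcp_rot: [-0.472, 0.526, 0.473, 0.526]
contact_force: [-5.0, 0.0, 3.9]
gripper_width: 0.0001
```

>>> jog_arm --targets '[{"xyz": [0, -0.8, 0], "dr": [0, 0, 0], "jaw": 1}, {"xyz": [0, -1.6, 0], "dr": [0, 0, 0], "jaw": 1}, {"xyz": [0, -2.4, 0], "dr": [0, 0, 0], "jaw": 1}, {"xyz": [0, -3.2, 0], "dr": [0, 0, 0], "jaw": 1}, {"xyz": [0, -4, 0], "dr": [0, 0, 0], "jaw": 1}]'

```text
time: 8.7
position: [0.5847, 0.0539, 0.03]
tcp_rot: [-0.473, 0.526, 0.473, 0.526]
contact_force: [-2.5, -2.1, 0.7]
gripper_width: 0.0002
```

>>> jog_arm --targets '[{"xyz": [0, -0.5, 0], "dr": [0, 0, 0], "jaw": 1}, {"xyz": [0, -1.0, 0], "dr": [0, 0, 0], "jaw": 1}, {"xyz": [0, -1.5, 0], "dr": [0, 0, 0], "jaw": 1}, {"xyz": [0, -2.0, 0], "dr": [0, 0, 0], "jaw": 1}, {"xyz": [0, -2.4, 0], "dr": [0, 0, 0], "jaw": 1}]'

```text
time: 9.2
position: [0.6083, 0.0515, 0.0301]
tcp_rot: [-0.473, 0.526, 0.473, 0.526]
contact_force: [-2.9, -1.9, -0.4]
gripper_width: -0.0001
```

>>> jog_arm --targets '[{"xyz": [0, -0.2, 0], "dr": [0, 0, 0], "jaw": 1}, {"xyz": [0, -0.4, 0], "dr": [0, 0, 0], "jaw": 1}, {"xyz": [0, -0.6, 0], "dr": [0, 0, 0], "jaw": 1}, {"xyz": [0, -0.8, 0], "dr": [0, 0, 0], "jaw": 1}]'

```text
time: 9.6
position: [0.6154, 0.0507, 0.0301]
tcp_rot: [-0.472, 0.526, 0.473, 0.526]
contact_force: [-7.0, -1.5, 2.7]
gripper_width: -0.0
```

>>> jog_arm --targets '[{"xyz": [0, -0.15, 0], "dr": [0, 0, 0], "jaw": 1}, {"xyz": [0, -0.3, 0], "dr": [0, 0, 0], "jaw": 1}, {"xyz": [0, -0.45, 0], "dr": [0, 0, 0], "jaw": 1}, {"xyz": [0, -0.5, 0], "dr": [0, 0, 0], "jaw": 1}]'

```text
time: 10.0
position: [0.6206, 0.0503, 0.0301]
tcp_rot: [-0.472, 0.526, 0.473, 0.526]
contact_force: [-4.7, 0.8, -0.2]
gripper_width: 0.0005
```

>>> jog_arm --targets '[{"xyz": [0, -0.1, 0], "dr": [0, 0, 0], "jaw": 1}, {"xyz": [0, -0.15, 0], "dr": [0, 0, 0], "jaw": 1}]'

```text
time: 10.2
position: [0.6221, 0.0502, 0.0301]
tcp_rot: [-0.472, 0.526, 0.473, 0.526]
contact_force: [-5.9, -0.2, 1.1]
gripper_width: 0.0
```

>>> jog_arm --targets '[{"xyz": [0, -0.05, 0], "dr": [0, 0, 0], "jaw": 1}, {"xyz": [0, -0.1, 0], "dr": [0, 0, 0], "jaw": 1}]'

```text
time: 10.4
position: [0.623, 0.0501, 0.0301]
tcp_rot: [-0.472, 0.526, 0.473, 0.526]
contact_force: [-5.6, 0.0, 1.7]
gripper_width: -0.0001
```

>>> jog_arm --targets '[{"xyz": [0, -0.05, 0], "dr": [0, 0, 0], "jaw": 1}, {"xyz": [0, -0.1, 0], "dr": [0, 0, 0], "jaw": 1}]'

```text
time: 10.6
position: [0.6231, 0.0501, 0.0301]
tcp_rot: [-0.472, 0.527, 0.473, 0.525]
contact_force: [-12.3, 0.6, 7.3]
gripper_width: -0.0001
```

>>> jog_arm --targets '[{"xyz": [0, -0.05, 0], "dr": [0, 0, 0], "jaw": 1}, {"xyz": [0, -0.1, 0], "dr": [0, 0, 0], "jaw": 1}]'

```text
time: 10.8
position: [0.6232, 0.05, 0.0301]
tcp_rot: [-0.471, 0.527, 0.474, 0.525]
contact_force: [-18.6, 1.1, 11.7]
gripper_width: 0.0
```

>>> jog_arm --targets '[{"xyz": [0, -0.05, 0], "dr": [0, 0, 0], "jaw": 1}, {"xyz": [0, -0.1, 0], "dr": [0, 0, 0], "jaw": 1}]'

```text
time: 11.0
position: [0.6231, 0.05, 0.0301]
tcp_rot: [-0.471, 0.528, 0.475, 0.524]
contact_force: [-25.6, 1.6, 16.2]
gripper_width: 0.0003
```

>>> jog_arm --targets '[{"xyz": [0, 0.2, 0], "dr": [0, 0, 0], "jaw": 1}, {"xyz": [0, 0.5, 0], "dr": [0, 0, 0], "jaw": 1}, {"xyz": [0, 2, 0], "dr": [0, 0, 0], "jaw": 1}, {"xyz": [0, 5, 0], "dr": [0, 0, 0], "jaw": 1}, {"xyz": [-4, 9, 0], "dr": [0, 0, 0], "jaw": 1}]'

```text
time: 11.5
position: [0.5396, 0.0586, 0.063]
tcp_rot: [-0.472, 0.527, 0.473, 0.525]
contact_force: [0.5, -0.5, 2.3]
gripper_width: -0.0
```

>>> jog_arm --targets '[{"xyz": [-4, 2, 0], "dr": [0, 0, 0], "jaw": 1}, {"xyz": [-8, 5, 0], "dr": [0, 0, 0], "jaw": 1}, {"xyz": [-12, 8, 0], "dr": [0, 0, 0], "jaw": 1}, {"xyz": [-12, 8, 0], "dr": [0, 0, 0], "jaw": 1}]'

```text
time: 11.9
position: [0.4623, 0.0677, 0.1907]
tcp_rot: [-0.475, 0.523, 0.471, 0.528]
contact_force: [1.7, 0.4, -0.3]
gripper_width: 0.0001
```

Run:
```python
from h import *
M=np.array([.6378,.048]);d=np.array([.9942,-.1071]);n=np.array([.1071,.9942]);ims=[]
for k,sl in(("scene",(slice(185,275),slice(330,450))),("top",(slice(170,280),slice(270,340)))):
    c=bot.camera(k);im=c["image"][sl][...,::-1];f=590/im.shape[0];f=min(f,390/im.shape[1]);im=cv2.resize(im,None,fx=f,fy=f,interpolation=3);ims.append(cv2.copyMakeBorder(im,0,590-im.shape[0],0,395-im.shape[1],0))
    hsv=cv2.cvtColor(c["image"],cv2.COLOR_RGB2HSV)
    W=world(c);ok=c["z_map"]>0;X=(W[...,:2]-M)@d;Y=(W[...,:2]-M)@n;Z=W[...,2]
    m=ok&(abs(Y)<.025)&(X<.0)&(X>-.12)&(Z>.03)&(Z<.075);print(k,m.sum(),np.percentile(X[m],[1,5,50]) if m.sum() else "", )
    for o in bot.outline_of("catch",k):
        q=o["pixels"]&ok; print("catch",o["conf"],q.sum(),[np.round(np.percentile(A[q],[5,50,95]),4) for A in(X,Y,Z)])
    for o in bot.outline_of("cassette_mid",k): print("cas",round(o["conf"],2),o["xy"])
    for q in("pack","tub","scissors"): print(q,[np.round(o["xy"]) for o in bot.outline_of(q,k)][:1])
cv2.imwrite("pics/f.png",np.hstack(ims));s=bot.observe();print(s["time"],s["position"],s["contact_force"])
```

```text
scene 3 [-0.005135   -0.00511439 -0.00488255]
cas 0.68 [323.4, 176.1]
cas 0.6 [413.5, 224.1]
cas 0.18 [409.7, 271.2]
pack [array([199., 318.])]
tub [array([438., 183.])]
scissors [array([234., 436.])]
top 87 [-0.00696144 -0.00681744 -0.00446561]
cas 0.64 [246.9, 205.7]
cas 0.57 [234.2, 325.3]
cas 0.53 [312.6, 215.6]
pack [array([455., 283.])]
tub [array([175., 214.])]
scissors [array([492., 210.])]
12.5 [0.46190011 0.0670824  0.18511093] [ 0.5718054   0.37059871 -0.12343134]
```

View pics/f.png

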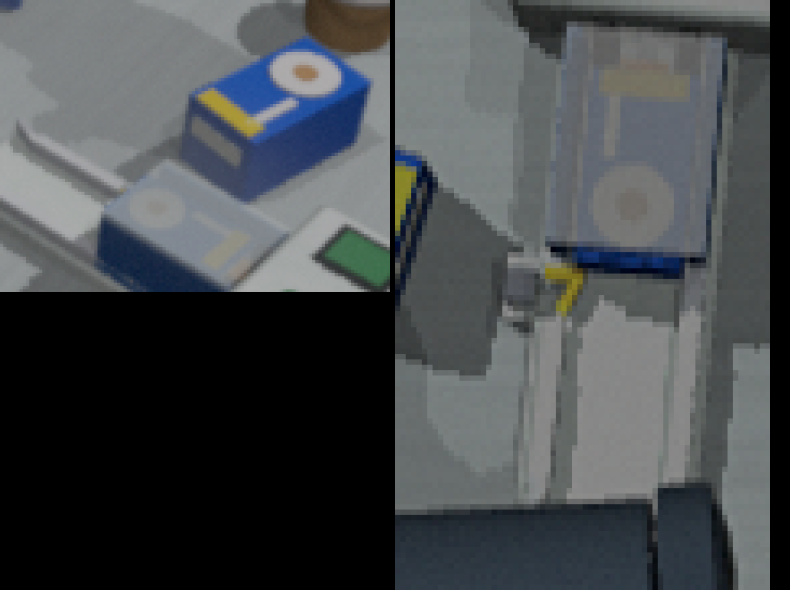

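```bash
python3 -c "
from plant import bot
print(bot.close_job())"
```

```text
the job is handed in; nothing more can be done
None
```

The middle-sized cassette is loaded in the labeller and held fully home by the catch. I handed the job in at about 12.5 s of the 54 s allowed, with the arm clear and touching nothing.

**What I did:**
- I gripped the cassette across its width and slid it nose first through the flared entry into the channel.
- I set it down on the deck with its nose about 42 mm before the hood and let go.
- I then pushed its back with the shut fingers, past the catch and against the sprung plate, until the force rose hard at the end stops. I eased off at 26 N along the push, about 30 N in all, and backed away.

**Last checks:**
- **Back face:** the cameras put it 5 to 7 mm before `bay_mouth`; 6 mm is fully home.
- **Catch:** the last top picture shows the yellow hook out in the channel behind the cassette's back. The trained network did not report the catch in the last pictures, so this rests on what I saw and on the measured back position.
- **Bystanders:** the pack, tub and scissors are where they were, to within a few pixels of network noise (up to 5).

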